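# Let a sleeve of cups out of the dispenser and ease its lid shut

## Task

Press the cup dispenser's lever all the way down so that the lid lifts fully, and keep it down until the sleeve of cups has rolled out and lies in the tray at the far end. Then let the lever come up slowly under your fingertips, over two seconds or so, so that the lid is eased shut and never drops or slams, and move clear. Work only by pressing the lever: do not touch the lid or the cups, pick nothing up, and leave the fork box, cup stack and tape roll where they are.

Things in the scene. Friction and masses are not known exactly. Their poses are not given: they have to be found in the camera images.
- dispenser: Fixed grey metal cup dispenser, 320 (its x) x 210 x 170 mm high, top open. Origin at table height below the lid hinge, mid-width; x points from the lever end (always towards the robot, turned up to 0.4 rad) to the tray end. A chute 170 mm wide slopes down to +x into a tray with an 85 mm high end wall, inner face at x = 215 mm. Rear wall at x = -100 mm, 130 mm high; sides 170 mm high.
- lever (a joint): Press lever angle, rad: 0 up (lid shut), 0.5 fully down on its stop (lid open). Axis along dispenser y at x = -115 mm, height 115 mm. The linked lid turns twice as far. No spring: the lid's weight brings it back, 1 to 5 N at the pad; let go, it slams in about 0.2 s. Eased means always below 1.2 rad/s on the way back (pad rising below 0.14 m/s).
- lever_pad (a point): Centre of the top face of the black rubber pad (36 mm along the lever, 36 mm across) at the lever's free end, which sticks out towards the robot. Moves with the lever on a 120 mm radius: dispenser x = -229 mm, height 154 mm at rest (free end tilted up 0.25 rad) to x = -234 mm, height 95 mm fully down (tilted down 0.25 rad); y = 0. Clear above and below.
- lid: Aluminium lid plate, 131 x 162 x 5 mm, over the chute's mouth. Origin on its hinge (dispenser x = 0, height 160 mm, axis along y). Shut, it slants from the hinge down to its edge at x = 76 mm, height 53 mm, and its z is upright; fully open it is about level and its z is tilted 1.0 rad. The sleeve gets past at about 0.6 rad.
- sleeve: Sleeve of nested white plastic cups: a roll 74 mm in diameter, 140 mm long, about 0.15 kg. Origin at its centre, y along its axis. At first it lies across the chute behind the shut lid (dispenser x = -3 mm, height 96 mm); when the lid is up it rolls by itself, in about a second, to lie against the tray's end wall (dispenser x = 178 mm, height 64 mm).
- fork_box: Small loose paper carton of forks, 60 x 100 x 75 mm high, origin under its centre, on the table left of the lever (seen from the robot) about 0.2 m from it. Not to be moved.
- cup_stack: Loose upside-down stack of paper cups, 75 mm in diameter at the foot, 125 mm high, origin under its centre, on the table right of the lever about 0.2 m from it. Not to be moved.
- tape_roll: Loose roll of clear packing tape lying flat, 90 mm outside, 48 mm high, origin under its centre, on the table right of the dispenser. Not to be moved.
Things that resemble listed ones, but are neither listed nor needed, are in the scene too. What is shaped like the sleeve but green is not meant.

How it is judged:
By the outcome, as a careful person would: the job done as asked, in the order asked, and still so for the second after the job is handed in, with the robot touching nothing.
It also fails if it takes over 32 s, if anything falls off the work surface, if the arm or the gripper's body presses on something with over 40 N, if the wrist force passes 120 N, or if a joint passes its speed limit or range.

## Robot

A 6-joint arm with a two-finger parallel gripper is mounted at the origin on the work surface. World frame = base frame: x ahead of the robot, y to its left, z up, the work surface at z = 0. Lengths are in m, angles in rad, forces in N, time in s.
With the tool pointing down it reaches from about 0.35 to 0.775 m from the base axis. Payload 7.3 kg.
Tool frame: the origin (TCP) lies midway between the tips of the shut fingers; the grasp point (between the pads) lies 19 mm behind it; x points along the fingers, y is the direction in which the jaws open and shut, and the axes are right-handed (so a half turn about x gives the same grasp; the last joint's range is limited). The gripper opens to 92 mm and grips with 3 to 60 N. Pads are 19 mm wide; open, the fingers measure 130 mm over their backs; the gripper's body (75 mm by 190 mm) begins 47 mm behind the grasp point.
Start: joints at [-1.279, 0.342, 1.524, -0, 1.275, -0.146], TCP at [0.223, -0.475, 0.227] pointing down, gripper open.
Joint ranges: [-2.53, 2.53], [-0.77, 2.02], [0.04, 2.7], [-1, 4.14], [0.28, 2.66], [-3.11, 3.11]. Speed limits (rad/s): [2.57, 2.57, 3.14, 3.14, 3.14, 3.14].

## Interface

Orientations are given as [roll, pitch, yaw] about the fixed x, y, z axes, in that order (R = Rz(yaw) Ry(pitch) Rx(roll)).
In Python, from cell import robot gives the robot as it stands. The module is installed in compiled form; this text tells all that it offers.
- The arm moves only by the tool move_arm, never from a script. Its argument "rows" is a list of rows, each a list of 7 numbers: the opening in per cent of the stroke, from 0 (shut) to 100 (fully open), then the shift along the tool's x, y, z in m, then the turn, a rotation vector about the tool's x, y, z in rad. A call has exactly 8 rows; each row shifts and turns the pose as measured when the row begins, along the tool's axes as they then stand; what a row does not reach is not made up. A row lasts 1/8 s, in which the tool goes at most 62.5 mm and 10.7 degrees, less where a joint would pass 70% of its speed; a pose out of reach is approached as far as the arm can. A call with a gripper value outside its range is refused whole. The fingers move at their own pace and stop on an object; "squeeze" is the grip in N (left out, the last holds). Time passes only in rows, so rows that do not move let the fingers close, or fill a call up. It gives the time, the measured TCP pose, the force and the opening at its end, in the units of the state.
- robot.observe(): the state, without advancing time (a new reading comes with each control period).
- robot.read_camera(name): name is "scene" or "top"; returns the picture (480x640x3 uint8, red, green, blue); there is no depth.
- robot.camera_model(name): a dict with "mtx" (3x3 intrinsics, pixels), "extrinsics" (4x4, takes a point from camera to world coordinates). Camera axes: x right, y up, looking along -z (the intrinsics and any distortion apply to the point x, -y, -z); pixel columns grow to the right and rows downward; lengths in m; the calibration is good to about 2 mm. A picture is of the moment at which its call begins. camera_model takes no time and is no camera call.
- robot.hand_in(): hands the job in, once; it reports no verdict.
The state is a dict: "time": time; "qpos": joint angles; "qvel": joint speeds; "joint_efforts": joint torques, N m; "tool_pos": TCP position; "tool_rot": TCP orientation; "contact_force": force on the tool from outside, world axes, zero at the start; "torque": the same for the moment, N m; "opening": finger opening in m.
Only numpy, scipy, OpenCV 4.12 (cv2) and the standard library are available. Lean on these libraries where they do the work, as an engineer would, in place of code of your own. Each camera call takes 0.05 s, during which the arm holds its last target.

## Working session

There is one attempt and no reset: what is moved stays moved. The work goes in short steps, Python scripts to look and compute and a tool call to move; the robot and the scene stay as the last step left them, time stands still between calls to the robot, and variables do not carry over. Pictures are saved under pics/ and viewed, and the job is handed in when it is done.

Besides the shell and the picture viewer there is one more tool, called after ">>>" in YAML: its name, and indented under it one key for each argument. move_arm: Moves the arm, as the interface text tells. Its arguments: {"type":"object","properties":{"rows":{"type":"array","items":{"type":"array","items":{"type":"number"}}},"squeeze":{"type":"number"}},"required":["rows"]}

```bash
mkdir -p pics
python3 - <<'E'
from cell import robot
import cv2
for n in("scene","top"):
    im=robot.read_camera(n); cv2.imwrite(f"pics/{n}0.png",im[:,:,::-1])
    m=robot.camera_model(n); print(n,m)
print(robot.observe())
E
```

```text
scene {'mtx': array([[536.73775859,   0.        , 316.83481884],
       [  0.        , 536.73775859, 236.9666643 ],
       [  0.        ,   0.        ,   1.        ]]), 'extrinsics': array([[-0.66532404, -0.49880146,  0.55546469,  1.20683153],
       [ 0.74625981, -0.42344221,  0.51360781,  0.61418259],
       [-0.02098113,  0.7562366 ,  0.65396177,  0.82345062],
       [ 0.        ,  0.        ,  0.        ,  1.        ]])}
top {'mtx': array([[554.19216737,   0.        , 325.41175504],
       [  0.        , 554.19216737, 237.78717517],
       [  0.        ,   0.        ,   1.        ]]), 'extrinsics': array([[ 0.02452892,  0.98412482, -0.17577448,  0.42298548],
       [-0.99922267,  0.02956309,  0.02607844,  0.06523692],
       [ 0.03086087,  0.17499817,  0.98408498,  1.24904071],
       [ 0.        ,  0.        ,  0.        ,  1.        ]])}
{'time': 0.1, 'qpos': array([-1.27900186e+00,  3.42641606e-01,  1.52488704e+00,  3.95554813e-05,
        1.27541444e+00, -1.46011469e-01]), 'qvel': array([ 3.77043080e-05, -1.93013528e-03, -3.18904842e-03,  6.79408022e-05,
        4.58943135e-04, -2.01232153e-03]), 'joint_efforts': array([ 2.33865685e-03, -4.32003343e+01, -2.44695175e+01,  7.19865435e-02,
        5.26276580e-02, -4.56157215e-05]), 'tool_pos': array([ 0.22249943, -0.47513313,  0.22613243]), 'tool_rot': array([-1.7448114 ,  1.56944537,  1.83457565]), 'contact_force': array([-0.43406885,  0.18999577,  1.0970834 ]), 'torque': array([-0.01577482, -0.05471271, -0.03755355]), 'opening': 0.0919466699108935}
```

View pics/scene0.png

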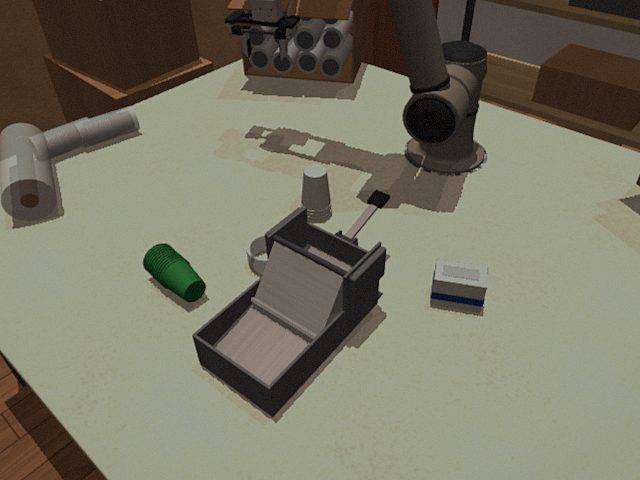

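View pics/top0.png

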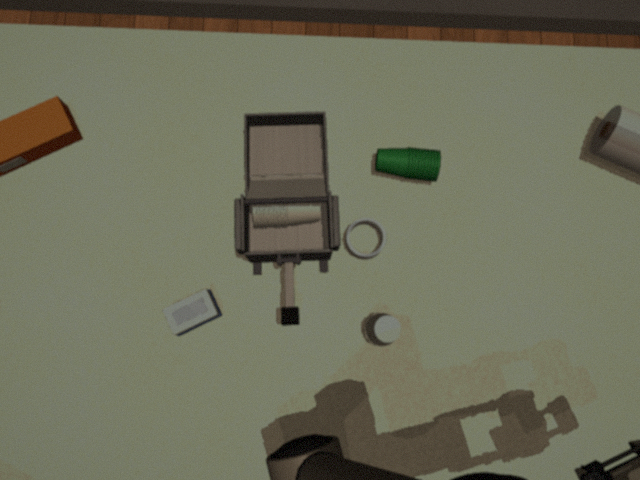

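The top view shows the dispenser with the white sleeve behind the lid at about (286,215). The lever's black pad is at (290,316) in the top view and (378,199) in the scene view. The green cups (408,163) are a decoy. The fork box is at (192,311), the cup stack at (385,329) and the tape roll at (365,239). There is only one lever.

```bash
cat > h.py <<'E'
import numpy as np,cv2
from cell import robot
from scipy.spatial.transform import Rotation as Rn
def ray(n,px):
    m=robot.camera_model(n);K=m["mtx"];E=m["extrinsics"]
    d=np.array([(px[0]-K[0,2])/K[0,0],-(px[1]-K[1,2])/K[1,1],-1]);d=E[:3,:3]@d
    return E[:3,3],d/np.linalg.norm(d)
def onz(n,px,z):
    o,d=ray(n,px);return o+d*(z-o[2])/d[2]
def tri(a,b):
    (o1,d1),(o2,d2)=ray("scene",a),ray("top",b)
    t=np.linalg.lstsq(np.c_[d1,-d2],o2-o1,rcond=None)[0]
    p,q=o1+t[0]*d1,o2+t[1]*d2
    return (p+q)/2,np.linalg.norm(p-q)
def proj(n,P):
    m=robot.camera_model(n);K=m["mtx"];E=m["extrinsics"]
    c=E[:3,:3].T@(np.array(P)-E[:3,3]);return K[0,2]+K[0,0]*c[0]/-c[2],K[1,2]-K[1,1]*c[1]/-c[2]
E
python3 - <<'E'
from h import *
s=cv2.imread("pics/scene0.png");t=cv2.imread("pics/top0.png")
C=[]
for n,im,(x0,x1,y0,y1) in(("scene",s,(360,395,185,212)),("top",t,(270,310,295,335))):
    g=im.max(2); m=np.zeros_like(g);m[y0:y1,x0:x1]=(g[y0:y1,x0:x1]<45)
    k,l,st,ce=cv2.connectedComponentsWithStats(m);i=1+np.argmax(st[1:,4]);print(n,st[i],ce[i]);C.append(ce[i])
    pts=np.argwhere(l==i)[:,::-1].astype(np.int32);print(cv2.minAreaRect(pts))
print(tri(*C), onz("top",C[1],.15))
# tray rim end corners top z=.085 ; sides rim outer z=.17
for p,z in(((245,114),.085),((326,113),.085),((235,251),.17),((339,249),.17),((238,198),.17),((337,195),.17)):print(p,onz("top",p,z).round(4))
c=cv2.resize(t[100:340,220:400],None,fx=3,fy=3,interpolation=2);cv2.imwrite("pics/ct.png",c[:600])
c2=cv2.resize(t[240:340,150:410],None,fx=3,fy=3,interpolation=2);cv2.imwrite("pics/ct2.png",c2)
c=cv2.resize(s[160:310,240:400],None,fx=4,fy=4,interpolation=2);cv2.imwrite("pics/cs.png",c)
E
```

```text
scene [368 190  22  18 248] [378.30241935 198.71370968]
((378.2000427246094, 199.1000213623047), (18.335756301879883, 16.099689483642578), 26.56505012512207)
top [281 307  18  18 273] [289.2967033  315.57875458]
((289.5, 315.5), (17.0, 17.0), 90.0)
(array([0.46224796, 0.10296131, 0.15122413]), np.float64(0.00041997062804745164)) [0.46217174 0.10317599 0.15      ]
(245, 114) [0.9036 0.2191 0.085 ]
(326, 113) [0.9127 0.04   0.085 ]
(235, 251) [0.5841 0.2132 0.17  ]
(339, 249) [0.5941 0.0093 0.17  ]
(238, 198) [0.691  0.2129 0.17  ]
(337, 195) [0.7036 0.0155 0.17  ]
```

View pics/ct.png

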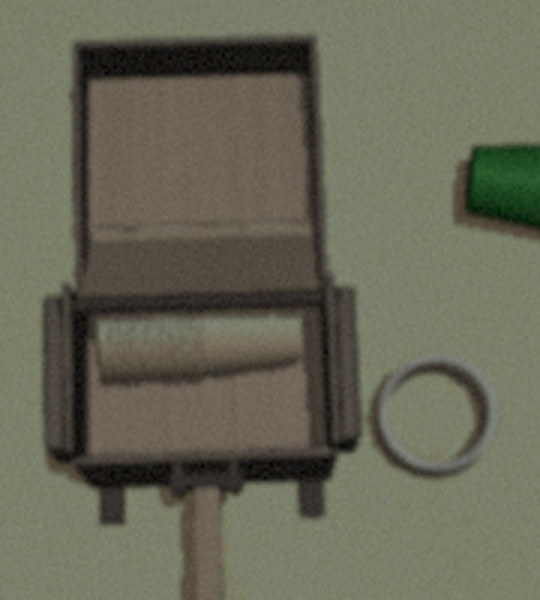

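View pics/cs.png

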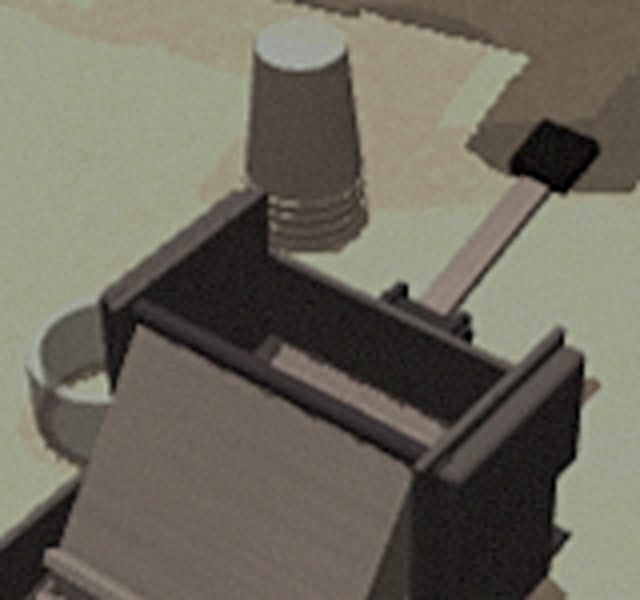

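View pics/ct2.png

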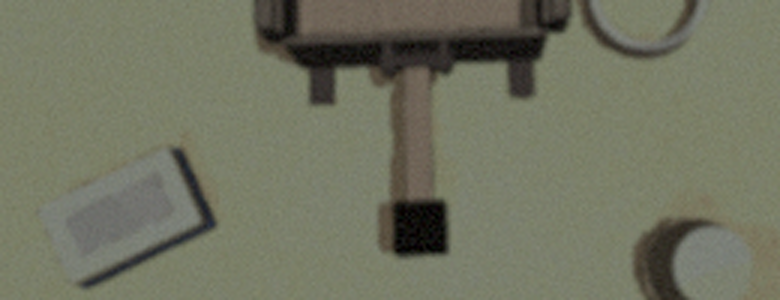

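```bash
cat >> h.py <<'E'
def st(target=None,rd=None):
    o=robot.observe();R=Rn.from_euler("xyz",o["tool_rot"]).as_matrix();p=o["tool_pos"]
    print("t",round(o["time"],3),"p",p.round(4),"f",o["contact_force"].round(2),"open",round(o["opening"],4))
    print(R.round(3)); print("q",o["qpos"].round(3))
    if target is not None: print("tool shift",(R.T@(np.array(target)-p)).round(4))
    if rd is not None: print("rotvec tool",Rn.from_matrix(R.T@rd).as_rotvec().round(4))
E
python3 - <<'E'
from h import *
yaw=.055
c,s=np.cos(yaw),np.sin(yaw)
for sg in(1,-1):
    y=sg*np.array([-s,c,0]);x=np.array([0,0,-1.]);z=np.cross(x,y)
    st([.462,.103,.22],np.c_[x,y,z])
E
```

```text
t 0.1 p [ 0.2225 -0.4751  0.2261] f [-0.43  0.19  1.1 ] open 0.0919
[[-0.     0.424 -0.906]
 [ 0.001 -0.906 -0.424]
 [-1.    -0.001 -0.   ]]
q [-1.279  0.343  1.525  0.     1.275 -0.146]
tool shift [ 0.0068 -0.4221 -0.462 ]
rotvec tool [-2.7588e+00 -1.9000e-03  0.0000e+00]
t 0.1 p [ 0.2225 -0.4751  0.2261] f [-0.43  0.19  1.1 ] open 0.0919
[[-0.     0.424 -0.906]
 [ 0.001 -0.906 -0.424]
 [-1.    -0.001 -0.   ]]
q [-1.279  0.343  1.525  0.     1.275 -0.146]
tool shift [ 0.0068 -0.4221 -0.462 ]
rotvec tool [0.3828 0.     0.0014]
```

>>> move_arm:
  rows:
    - [0, -0.005, -0.041, -0.045, 0, 0, 0]
    - [0, -0.005, -0.041, -0.045, 0, 0, 0]
    - [0, 0, -0.041, -0.045, 0, 0, 0]
    - [0, 0, -0.041, -0.045, 0, 0, 0]
    - [0, 0, -0.041, -0.045, 0, 0, 0]
    - [0, 0, -0.041, -0.045, 0, 0, 0]
    - [0, 0, -0.041, -0.045, 0, 0, 0]
    - [0, 0, -0.041, -0.045, 0, 0, 0]

```text
time: 1.1
tool_pos: [0.4131, -0.0163, 0.2353]
tool_rot: [-1.96, 1.567, 1.61]
contact_force: [1.6, -1.1, 0.7]
opening: 0.0161
```

Run:
```python
from h import *
yaw=.055
c,s=np.cos(yaw),np.sin(yaw)
y=-np.array([-s,c,0]);x=np.array([0,0,-1.]);z=np.cross(x,y)
st([.462,.103,.20],np.c_[x,y,z])
```

```text
t 1.1 p [ 0.4131 -0.0163  0.2353] f [ 1.59 -1.14  0.75] open 0.0161
[[-0.     0.415 -0.91 ]
 [ 0.004 -0.91  -0.415]
 [-1.    -0.003 -0.001]]
q [-0.228  0.128  1.786  0.004  1.228  0.913]
tool shift [ 0.0357 -0.0881 -0.094 ]
rotvec tool [ 0.3734 -0.0007  0.0035]
```

>>> move_arm:
  rows:
    - [0, 0.005, -0.03, -0.031, 0, 0, 0]
    - [0, 0.005, -0.03, -0.031, 0, 0, 0]
    - [0, 0.005, -0.028, -0.032, 0, 0, 0]
    - [0, 0, 0, 0, 0.12, 0, 0]
    - [0, 0, 0, 0, 0.12, 0, 0]
    - [0, 0, 0, 0, 0.12, 0, 0]
    - [0, 0, 0, 0, 0.01, 0, 0]
    - [0, 0, 0, 0, 0, 0, 0]

```text
time: 2.1
tool_pos: [0.462, 0.1123, 0.2176]
tool_rot: [-0.618, 1.565, 2.583]
contact_force: [0.3, 0.2, -0.5]
opening: 0.0004
```

```bash
python3 - <<'E'
from h import *
yaw=.055
c,s=np.cos(yaw),np.sin(yaw)
y=-np.array([-s,c,0]);x=np.array([0,0,-1.]);z=np.cross(x,y)
st([.462,.103,.16],np.c_[x,y,z])
for n in("scene","top"):
    im=robot.read_camera(n)[:,:,::-1].copy();cv2.imwrite(f"pics/{n}1.png",im)
    u,v=map(int,proj(n,[.462,.103,.154]));c=cv2.resize(im[max(0,v-110):v+90,u-100:u+100],None,fx=2,fy=2);cv2.imwrite(f"pics/c1{n}.png",c);print(u,v,proj(n,robot.observe()["tool_pos"]))
E
python3 -c "
import cv2,numpy as np
a=[cv2.resize(cv2.imread(f'pics/c1{n}.png'),(400,400)) for n in('scene','top')];cv2.imwrite('pics/c1.png',np.hstack(a))"
```

```text
t 2.1 p [0.462  0.1123 0.2176] f [ 0.28  0.18 -0.45] open 0.0004
[[-0.005  0.059 -0.998]
 [ 0.003 -0.998 -0.059]
 [-1.    -0.004  0.005]]
q [0.074 0.262 1.665 0.004 1.219 1.585]
tool shift [0.0575 0.0095 0.0003]
rotvec tool [0.0041 0.0051 0.0036]
378 197 (np.float64(384.0312042756845), np.float64(173.70480954597187))
289 315 (np.float64(283.143383231504), np.float64(314.14074121597434))
```

View pics/c1.png

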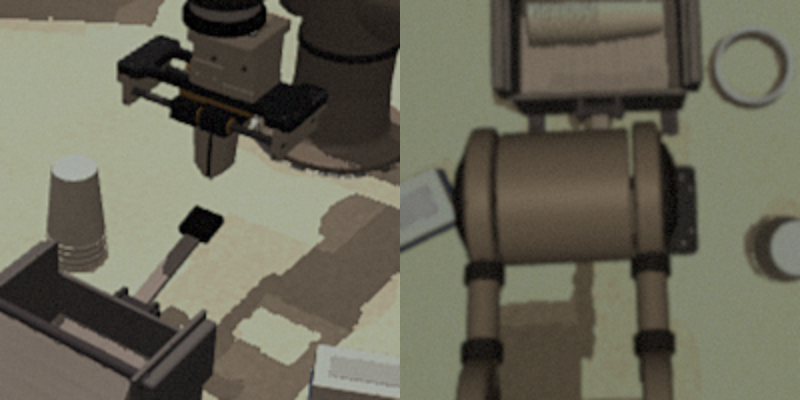

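>>> move_arm:
  rows:
    - [0, 0, 0.005, 0, 0, 0, 0]
    - [0, 0.005, 0.004, 0, 0, 0, 0]
    - [0, 0.015, 0, 0, 0, 0, 0]
    - [0, 0.015, 0, 0, 0, 0, 0]
    - [0, 0.012, 0, 0, 0, 0, 0]
    - [0, 0.005, 0, 0, 0, 0, 0]
    - [0, 0.003, 0, 0, 0, 0, 0]
    - [0, 0, 0, 0, 0, 0, 0]

```text
time: 3.2
tool_pos: [0.4628, 0.1014, 0.1604]
tool_rot: [-0.716, 1.566, 2.485]
contact_force: [0.0, -0.4, -0.1]
opening: 0.0004
```

Run:
```python
from h import *
st([.457,.103,.095])
```

```text
t 3.2 p [0.4628 0.1014 0.1604] f [ 0.02 -0.37 -0.07] open 0.0004
[[-0.004  0.06  -0.998]
 [ 0.003 -0.998 -0.06 ]
 [-1.    -0.003  0.004]]
q [0.052 0.32  1.757 0.004 1.068 1.561]
tool shift [ 0.0654 -0.0017  0.0054]
```

>>> move_arm:
  rows:
    - [0, 0.008, 0, 0, 0, 0, 0]
    - [0, 0.008, 0, 0.001, 0, 0, 0]
    - [0, 0.008, 0, 0.001, 0, 0, 0]
    - [0, 0.008, 0, 0.001, 0, 0, 0]
    - [0, 0.008, 0, 0.001, 0, 0, 0]
    - [0, 0.008, 0, 0.001, 0, 0, 0]
    - [0, 0.006, 0, 0, 0, 0, 0]
    - [0, 0.005, 0, 0, 0, 0, 0]

```text
time: 4.2
tool_pos: [0.4598, 0.1014, 0.0993]
tool_rot: [-2.305, 1.567, 0.897]
contact_force: [2.1, 0.0, 3.2]
opening: 0.0003
```

Run:
```python
from h import *
st([.457,.103,.095])
```

```text
t 4.2 p [0.4598 0.1014 0.0993] f [2.09 0.02 3.17] open 0.0003
[[ 0.003  0.06  -0.998]
 [ 0.003 -0.998 -0.06 ]
 [-1.    -0.003 -0.003]]
q [0.052 0.396 1.846 0.004 0.897 1.56 ]
tool shift [ 0.0043 -0.0018  0.0027]
```

>>> move_arm:
  rows:
    - [0, 0.003, 0, 0.001, 0, 0, 0]
    - [0, 0.003, 0, 0, 0, 0, 0]
    - [0, 0.002, 0, 0, 0, 0, 0]
    - [0, 0.002, 0, 0, 0, 0, 0]
    - [0, 0.001, 0, 0, 0, 0, 0]
    - [0, 0.001, 0, 0, 0, 0, 0]
    - [0, 0.001, 0, 0, 0, 0, 0]
    - [0, 0.001, 0, 0, 0, 0, 0]

```text
time: 5.2
tool_pos: [0.4597, 0.1014, 0.097]
tool_rot: [-2.986, 1.558, 0.218]
contact_force: [-3.4, -0.4, 14.4]
opening: 0.0004
```

Run:
```python
from h import *
st([.457,.103,.095])
a=[]
for n in("scene","top"):
    im=robot.read_camera(n)[:,:,::-1].copy();cv2.imwrite(f"pics/{n}2.png",im)
    a.append(im[170:420,180:420] if n=="scene" else im[95:345,200:440])
cv2.imwrite("pics/c2.png",cv2.resize(np.hstack(a),None,fx=1.6,fy=1.6))
```

```text
t 5.2 p [0.4597 0.1014 0.097 ] f [-3.36 -0.35 14.44] open 0.0004
[[ 0.012  0.062 -0.998]
 [ 0.003 -0.998 -0.061]
 [-1.    -0.002 -0.013]]
q [0.053 0.395 1.857 0.003 0.877 1.56 ]
tool shift [ 0.002  -0.0018  0.0026]
```

View pics/c2.png

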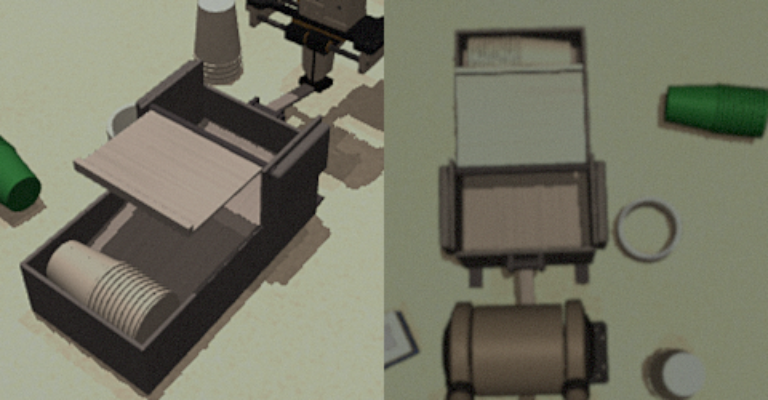

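The lid is level and the force has risen to 14 N, so the lever is on its stop. The sleeve already lies in the tray. I'll hold for another second so it settles.

>>> move_arm:
  rows:
    - [0, 0.001, 0, 0, 0, 0, 0]
    - [0, 0.001, 0, 0, 0, 0, 0]
    - [0, 0.001, 0, 0, 0, 0, 0]
    - [0, 0.001, 0, 0, 0, 0, 0]
    - [0, 0.001, 0, 0, 0, 0, 0]
    - [0, 0.001, 0, 0, 0, 0, 0]
    - [0, 0.001, 0, 0, 0, 0, 0]
    - [0, 0.001, 0, 0, 0, 0, 0]

```text
time: 6.3
tool_pos: [0.4597, 0.1014, 0.097]
tool_rot: [-3.084, 1.552, 0.12]
contact_force: [-2.4, -1.1, 13.8]
opening: 0.0003
```

Run:
```python
from h import *
st([.4617,.103,.160])
a=[]
for n in("scene","top"):
    im=robot.read_camera(n)[:,:,::-1].copy();cv2.imwrite(f"pics/{n}3.png",im)
    a.append(im[170:420,180:420] if n=="scene" else im[95:345,200:440])
cv2.imwrite("pics/c3.png",cv2.resize(np.hstack(a),None,fx=1.6,fy=1.6))
d=np.abs(cv2.imread("pics/scene3.png").astype(int)-cv2.imread("pics/scene2.png")).max(2);print((d>40)[180:420,180:400].sum())
# sleeve end-wall expectation
yaw=.055;c,s=np.cos(yaw),np.sin(yaw);o=np.array([.462+.229*c,.103+.229*s])
for yy in(-.07,0,.07):
    P=[o[0]+.178*c-yy*s,o[1]+.178*s+yy*c,.064];print(proj("scene",P),proj("top",P))
```

```text
t 6.3 p [0.4597 0.1014 0.097 ] f [-2.4  -1.12 13.83] open 0.0003
[[ 0.018  0.063 -0.998]
 [ 0.002 -0.998 -0.063]
 [-1.    -0.001 -0.019]]
q [0.053 0.392 1.862 0.002 0.869 1.56 ]
tool shift [-0.063  -0.0015 -0.0032]
38
(np.float64(218.0720543806217), np.float64(331.55534313867514)) (np.float64(318.3799761356347), np.float64(133.46048081593992))
(np.float64(245.896765597479), np.float64(350.8440699129856)) (np.float64(287.18318375123823), np.float64(134.01793757671206))
(np.float64(275.8044975875638), np.float64(371.5767943714717)) (np.float64(255.86068296125896), np.float64(134.57764062613182))
```

View pics/c3.png

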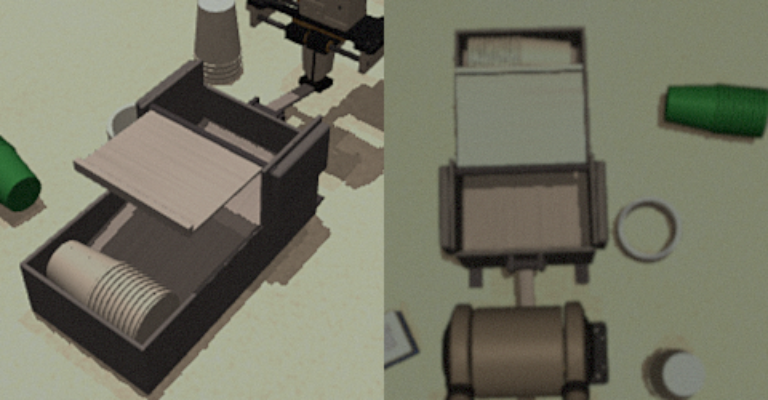

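>>> move_arm:
  rows:
    - [0, -0.002, 0, 0, 0, 0, 0]
    - [0, -0.003, 0, 0, 0, 0, 0]
    - [0, -0.0035, 0, -0.0003, 0, 0, 0]
    - [0, -0.0035, 0, -0.0003, 0, 0, 0]
    - [0, -0.0035, 0, -0.0003, 0, 0, 0]
    - [0, -0.0035, 0, -0.0003, 0, 0, 0]
    - [0, -0.0035, 0, -0.0003, 0, 0, 0]
    - [0, -0.0035, 0, -0.0003, 0, 0, 0]

```text
time: 7.4
tool_pos: [0.4586, 0.1013, 0.1236]
tool_rot: [-3.067, 1.558, 0.137]
contact_force: [-1.0, -0.9, 2.8]
opening: 0.0001
```

Run:
```python
from h import *
st([.4617,.103,.156])
```

```text
t 7.4 p [0.4586 0.1013 0.1236] f [-1.04 -0.92  2.79] open 0.0001
[[ 0.013  0.063 -0.998]
 [ 0.002 -0.998 -0.063]
 [-1.    -0.001 -0.013]]
q [5.300e-02 3.540e-01 1.829e+00 1.000e-03 9.460e-01 1.560e+00]
tool shift [-0.0324 -0.0015 -0.0036]
```

>>> move_arm:
  rows:
    - [0, -0.0035, 0, -0.0003, 0, 0, 0]
    - [0, -0.0035, 0, -0.0003, 0, 0, 0]
    - [0, -0.0035, 0, -0.0003, 0, 0, 0]
    - [0, -0.0035, 0, -0.0003, 0, 0, 0]
    - [0, -0.003, 0, -0.0003, 0, 0, 0]
    - [0, -0.003, 0, -0.0003, 0, 0, 0]
    - [0, -0.003, 0, 0, 0, 0, 0]
    - [0, -0.0025, 0, 0, 0, 0, 0]

```text
time: 8.4
tool_pos: [0.4619, 0.1016, 0.1513]
tool_rot: [-3.068, 1.554, 0.136]
contact_force: [0.6, -0.2, 0.2]
opening: 0.0003
```

Run:
```python
from h import *
st([.4617,.103,.156])
```

```text
t 8.4 p [0.4619 0.1016 0.1513] f [ 0.63 -0.2   0.18] open 0.0003
[[ 0.017  0.063 -0.998]
 [ 0.002 -0.998 -0.063]
 [-1.    -0.001 -0.017]]
q [0.053 0.319 1.788 0.002 1.017 1.56 ]
tool shift [-0.0047 -0.0015  0.    ]
```

>>> move_arm:
  rows:
    - [0, -0.0015, 0, 0, 0, 0, 0]
    - [0, -0.0015, 0, 0, 0, 0, 0]
    - [0, -0.002, 0, 0, 0, 0, 0]
    - [0, -0.002, 0, 0, 0, 0, 0]
    - [0, -0.003, 0, 0, 0, 0, 0]
    - [0, -0.02, 0, 0, 0, 0, 0]
    - [0, -0.03, 0, 0, 0, 0, 0]
    - [0, -0.03, 0, 0, 0, 0, 0]

```text
time: 9.4
tool_pos: [0.4576, 0.1012, 0.2414]
tool_rot: [-2.945, 1.564, 0.26]
contact_force: [0.0, 0.0, -0.2]
opening: 0.0004
```

>>> move_arm:
  rows:
    - [0, 0, 0.03, 0.02, 0, 0, 0]
    - [0, 0, 0.05, 0.02, 0, 0, 0]
    - [0, 0, 0.05, 0.01, 0, 0, 0]
    - [0, 0, 0.05, 0, 0, 0, 0]
    - [0, 0, 0.03, 0, 0, 0, 0]
    - [0, 0, 0, 0, 0, 0, 0]
    - [0, 0, 0, 0, 0, 0, 0]
    - [0, 0, 0, 0, 0, 0, 0]

```text
time: 10.4
tool_pos: [0.4196, -0.1151, 0.2435]
tool_rot: [-2.918, 1.56, 0.29]
contact_force: [0.3, -0.5, 0.1]
opening: 0.0003
```

Run:
```python
from h import *
st()
a=[]
for n in("scene","top"):
    im=robot.read_camera(n)[:,:,::-1].copy();cv2.imwrite(f"pics/{n}4.png",im)
    a.append(im[140:420,160:500] if n=="scene" else im[95:375,150:440])
cv2.imwrite("pics/c4.png",cv2.resize(np.hstack(a),None,fx=1.26,fy=1.26))
```

```text
t 10.4 p [ 0.4196 -0.1151  0.2435] f [ 0.26 -0.5   0.06] open 0.0003
[[ 0.01   0.066 -0.998]
 [ 0.003 -0.998 -0.066]
 [-1.    -0.002 -0.01 ]]
q [-0.45   0.156  1.728  0.008  1.249  1.053]
```

View pics/c4.png

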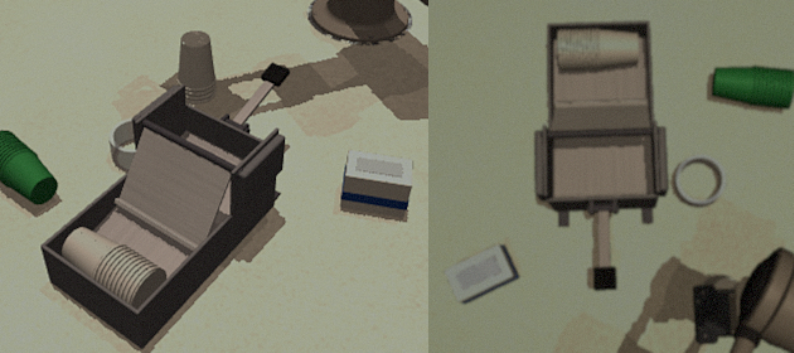

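Run:
```python
from h import *
s=cv2.imread("pics/scene4.png");t=cv2.imread("pics/top4.png");C=[]
for im,(x0,x1,y0,y1) in((s,(360,395,185,212)),(t,(270,310,295,335))):
    g=im.max(2); m=np.zeros_like(g);m[y0:y1,x0:x1]=(g[y0:y1,x0:x1]<45)
    k,l,st_,ce=cv2.connectedComponentsWithStats(m);C.append(ce[1+np.argmax(st_[1:,4])])
print(C,tri(*C))
a=[cv2.imread(f"pics/scene{i}.png")[190:420,190:500] for i in(0,4)]
d=np.abs(a[0].astype(int)-a[1]).max(2);d=cv2.cvtColor(np.clip(d*3,0,255).astype(np.uint8),cv2.COLOR_GRAY2BGR)
b=[cv2.imread(f"pics/top{i}.png")[100:350,150:450] for i in(0,4)]
e=np.abs(b[0].astype(int)-b[1]).max(2);e=cv2.cvtColor(np.clip(e*3,0,255).astype(np.uint8),cv2.COLOR_GRAY2BGR)
cv2.imwrite("pics/d4.png",np.hstack([d,e[:230]]))
```

```text
[array([378.35483871, 198.7983871 ]), array([289.46387833, 315.62357414])] (array([0.46208482, 0.10278575, 0.15083736]), np.float64(7.557421680432636e-05))
```

View pics/d4.png

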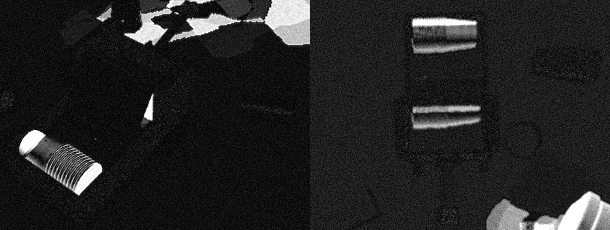

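```bash
python3 -c "
from cell import robot
print(robot.hand_in())"
```

```text
the job is handed in; nothing more can be done
None
```

The job is done and handed in at about 10.5 s on the robot's clock. The hand-in reports no verdict.

- **Pressing:** I pressed the lever pad with the shut fingertips until the force rose to about 14 N, so the lever was on its stop and the lid was level. I held it for over a second, until two pictures a second apart showed the sleeve at rest against the tray's end wall.
- **Release:** I let the lever up over about 2.3 s at roughly 0.03 m/s, then lifted off and moved aside. The fingertips lost the lid's weight slightly before the end: the force read 0.2 N at 151 mm, against a rest height given as 154 mm. I measured the pad at rest at 151 mm from the pictures, so this fits the lid already being shut, but I did not measure the lid's speed directly.
- **Last checks:** The pad is back within 0.5 mm of where it started, and the before/after pictures show the lid back in its first position. Apart from the arm and its shadows, only the sleeve has changed place. The fork box and tape roll show no change. The cup stack looked unmoved in the scene view, but the arm hid it in the last top view. The gripper was touching nothing.

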